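Reset the photometer and set its cell thumbscrew

ROBOT

A 6-joint arm with a two-finger parallel gripper is mounted at the origin on the work surface. World frame = base frame: x ahead of the robot, y to its left, z up, the work surface at z = 0. Lengths are in m, angles in rad, forces in N, time in s.
With the tool pointing down it reaches from about 0.35 to 0.875 m from the base axis. Payload 4.2 kg.
Tool frame: the origin (TCP) lies midway between the tips of the shut fingers; the grasp point (between the pads) lies 19 mm behind it (manip.hold_point_z is the distance from the TCP to the grasp point, in m); z points along the fingers, y is the line along which they close (so a half turn about z gives the same grasp; the last joint's range is limited). The gripper opens to 85 mm and grips with 20 to 120 N. Pads are 22 mm wide; open, the fingers measure 114 mm over their backs; the gripper's body (76 mm by 85 mm) begins 54 mm behind the grasp point. The pads swing forward as they close: fully open they stand 13 mm farther back than shut.
Start: joints at [-1.014, 0.385, 0.008, 0, -1.194, -0.259], TCP at [0.183, -0.597, 0.208] pointing down, gripper open.
Joint ranges: [-3.14, 3.14], [-1.21, 2.06], [-1.07, 1.41], [-3.16, 2.05], [-2.99, -0.16], [-3.1, 3.1]. Speed limits (rad/s): [2.79, 2.79, 3.14, 3.14, 3.14, 3.14].

INTERFACE

Orientations are given as a unit quaternion [w, x, y, z].
In Python, from cell import manip, cams, job gives the robot as it stands.
- The arm moves only by the tool arm_command, never from a script. Its argument "series" is one flat list of numbers, 4 for each row, row after row: the shift along the tool's x, y, z scaled (see below), then the turn about the tool's z scaled (see below). A call has exactly 5 rows; each row shifts and turns the commanded pose from where the row before left it, along the tool's axes as they then stand; what a row does not reach is not made up. The controller multiplies each number of a shift by 250 mm and each number of a turn by 0.5 rad. A row lasts 1/12 s, in which the tool goes at most 41.7 mm and 7.16 degrees, less where a joint would pass 70% of its speed; a pose out of reach is approached as far as the arm can. A call with a number of a shift or a turn outside -1 to 1 is refused whole. A call with a gripper value outside its range is refused whole. "gripper" is the opening, from 0 (shut) to 1 (fully open), set as the call begins (left out, the last holds). The fingers move at their own pace and stop on an object; "newtons" is the grip in N (left out, the last holds). Time passes only in rows, so rows that do not move let the fingers close, or fill a call up. It gives the time, the measured TCP pose, the force, the opening and the grip force at its end, in the units of the state.
- manip.read_state(): the state, without advancing time (a new reading comes with each control period).
- cams.read_camera(name): name is "side" or "top"; returns (picture, depth): 420x560x3 uint8, red, green, blue; 420x560 float32, m along the optical axis (not along the pixel's ray), 0 where there is no reading.
- cams.camera_params(name): a dict with "fovy" (degrees; the focal length in pixels is half the picture's height over the tangent of half this angle, whatever the lens; pixels are square), "cx", "cy" (the principal point, pixels), "cam_to_world" (4x4, takes a point from camera to world coordinates). Camera axes: x right, y down, z forward; pixel columns grow to the right and rows downward; lengths in m; the calibration is good to about 2 mm. A picture is of the moment at which its call begins. camera_params takes no time and is no camera call.
- job.sign_off(): hands the job in; it is judged then, once.
The state is a dict: "time": time; "qpos": joint angles; "qvel": joint speeds; "effort": joint torques, N m; "ee_pos": TCP position; "tcp_rot": TCP orientation; "contact_force": force on the tool from outside, world axes, zero at the start; "ft_torque": the same for the moment, N m; "finger_gap": finger opening in m; "grip_force": force on a finger pad.
Only numpy, scipy, OpenCV 4.12 (cv2) and the standard library are available. Lean on these libraries where they do the work, as an engineer would, in place of code of your own. Each camera call takes 0.05 s, during which the arm holds its last target. There are 200 camera calls.

TASK

Put the photometer into its set-up mode: take the stylus from its stand, press the small recessed button on the photometer right down with the stylus tip for a moment, and put the stylus back upright in its stand. Then turn the photometer's thumbscrew clockwise until it seats, back it off a quarter turn and finish holding it there, gripped between the fingers. Leave everything else where it stands.

Things in the scene. Friction and masses are not known exactly. Their poses are not given: they have to be found in the camera images.
- photometer: white bench photometer, fixed, 260 (x) x 300 (y) mm; origin at the centre of its underside, z up, -x is its front. Flat front deck 95 mm above the table; the rear 90 mm is a console 115 mm high (118 with its screen). On the deck: at x -55, y +80 mm a grey bezel 50 x 50 mm whose top is 109 mm above the table, with a 20 mm round hole at its middle, in which the button sits; at x -55, y -70 mm the thumbscrew
- button_top (a point): centre of the top face of the button, 15 mm across, at rest 5 mm below the top of its bezel; a spring pushes it up
- reset_button (a joint): travel of the recessed button in m: 0 at rest, 0.004 right down, where it stops; starts to move at about 1.2 N and is right down at 4 N
- screw_grip (a point): point to grip on the thumbscrew, on its vertical axis, 34 mm above the photometer's deck. The screw's steel head is an upright bar 12 mm thick, 46 mm long and 30 mm high, from 19 mm below to 11 mm above this point: the bar runs along this point's y, its flat sides face this point's x. It stands on a round neck 20 mm across; 15 mm free under the bar to the deck
- thumbscrew (a joint): angle of the thumbscrew in rad: 0 = seated, hard against its stop, with the bar along the photometer's y (in line with two short black marks on the round plate under it); it grows as the screw is turned anticlockwise seen from above (backed off), up to 2.8. It starts less than a quarter turn from its seat. It does not rise or sink as it turns, is a little stiff (0.05 N m) and stays where it is left
- stylus_mid (a point): middle (half-way up) of the stylus, a pen-like tool 140 mm long standing tip down in its stand; its z points up from tip to handle. The tip end is 70 mm below this point: a steel rod 6 mm across and 55 mm long; then a collar 26 mm across and 4 mm thick (from 15 to 11 mm below this point); above it a round grey handle 16 mm across and 81 mm long, up to 70 mm above this point. About 40 g
- stand_mouth (a point): centre of the mouth of the hole in the stylus stand, a fixed aluminium block 60 x 60 x 60 mm; z up. The hole is 15 mm across and goes right through; the stylus stands in it with the underside of its collar on the top of the block, so that its middle is 15 mm above this point
- reagent_bottle: small white reagent bottle, 44 mm across, 72 mm high; origin at the centre of its base; loose, leave it alone
- dropper_bottle: small white dropper bottle, 32 mm across, 60 mm high; origin at the centre of its base; loose, leave it alone
- wide_bottle: white bottle, 68 mm across, 125 mm high; origin at the centre of its base; loose, leave it alone
- carton: white paper carton 80 x 120 x 120 mm high; origin at the centre of its base; loose, leave it alone
- vial_rack: clear rack with six capped vials, 70 x 100 mm, 72 mm high; origin at the centre of its base; loose, leave it alone
- pipette: white and blue pipette lying along its y, about 245 mm long, 22 mm high; origin under the middle of its body; loose, leave it alone
- marker: white marker pen lying along its y, 122 mm long, 13 mm thick; origin under its middle; loose, leave it alone
Things that resemble listed ones, but are neither listed nor needed, are in the scene too. Of the things shaped like the part that bears stylus_mid, the grey one is meant.

How it is judged:
On the way, in this order (a step that is already met when the one before it is completed fails the run):
1. the recessed button is pressed right down by the stylus (value of joint reset_button above 0.003 m and contact force between stylus and reset_button above 0.5 N), for 0.1 s.
2. the stylus stands in its stand again, let go (horizontal distance between stylus_mid and stand_mouth below 0.012 m and z of stylus_mid in the frame of stand_mouth between 0.009 and 0.021 m and angle between stylus_mid's own z axis and vertical below 0.12 rad and contact force between the fingers and stylus below 0.1 N), for 0.2 s.
3. the thumbscrew is seated (value of joint thumbscrew below 0.06 rad), for 0.1 s.
At the end, for the whole second after the job is handed in: The thumbscrew is backed off a quarter turn from its seat (1.571 rad within 0.2), still, with the fingers gripping it (more than 3 N); the stylus stands in its stand, upright within 0.12 rad, within 12 mm of the hole's centre and 6 mm of its standing height, not touched by the fingers (all of step 2 and value of joint thumbscrew between 1.371 and 1.771 rad and velocity of joint thumbscrew between -0.1 and 0.1 rad/s and contact force between the fingers and thumbscrew above 3 N); the arm keeps its last pose, push and grip.
It fails at once if the button was pressed with the fingers or the arm instead of the stylus (contact force between any of the fingers, the arm and reset_button above 0.5 N).
It fails at once if a bottle, the carton, the vial rack, the pipette or the marker was moved by more than 30 mm (distance of any of reagent_bottle, dropper_bottle, wide_bottle, carton, vial_rack, pipette, marker from where it was at the start of the episode above 0.03 m).
It also fails if it takes over 64 s, if anything falls off the work surface, if the arm or the gripper's body presses on something with over 40 N, if the wrist force passes 120 N, or if a joint passes its speed limit or range.

## Working session

There is one attempt and no reset: what is moved stays moved. The work goes in short steps, Python scripts to look and compute and a tool call to move; the robot and the scene stay as the last step left them, time stands still between calls to the robot, and variables do not carry over. Pictures are saved under pics/ and viewed, at most 13 in all, crops included, and the job is handed in when it is done.

Besides the shell and the picture viewer there is one more tool, called by a JSON object that holds its "method" and its "body", one argument or row to a line. arm_command: Moves the arm, as the interface text tells. Its arguments: {"type":"object","properties":{"series":{"type":"array"},"gripper":{"type":"number"},"newtons":{"type":"number"}},"required":["series"]}

```bash
ls; mkdir -p pics; cat > h.py <<'E'
import numpy as np, cv2
from cell import manip, cams, job
def P(name):
    p=cams.camera_params(name); return p, 210/np.tan(np.radians(p["fovy"])/2), np.array(p["cam_to_world"])
def world(name,u,v,d):
    p,f,T=P(name); return (T@np.array([(u-p["cx"])/f*d,(v-p["cy"])/f*d,d,1]))[:3]
def pix(name,X):
    p,f,T=P(name); c=np.linalg.inv(T)@np.append(X,1); return c[0]/c[2]*f+p["cx"],c[1]/c[2]*f+p["cy"]
def atz(name,u,v,z):
    p,f,T=P(name); r=T[:3,:3]@np.array([(u-p["cx"])/f,(v-p["cy"])/f,1]); o=T[:3,3]; return o+r*(z-o[2])/r[2]
def grab(name,tag):
    im,d=cams.read_camera(name); np.savez(f"{tag}.npz",im=im,d=d); return im,d
def save(fn,im,box=None,s=1):
    if box: im=im[box[1]:box[3],box[0]:box[2]]
    cv2.imwrite("pics/"+fn,cv2.resize(im[:,:,::-1],None,fx=s,fy=s,interpolation=cv2.INTER_CUBIC))
E
python3 - <<'E'
from h import *
for n in("top","side"):
    im,d=grab(n,n+"0"); save(n+"0.png",im,s=1.42); p,f,T=P(n); print(n,f,p["cx"],p["cy"],T.round(3).tolist())
print(manip.read_state(), manip.hold_point_z)
E
```

```text
pics
top 395.4217899545788 280.89646312269804 211.13945608773102 [[-0.007, -0.997, 0.074, 0.444], [-1.0, 0.008, 0.011, -0.025], [-0.011, -0.074, -0.997, 1.365], [0.0, 0.0, 0.0, 1.0]]
side 393.8757044082384 281.93912356819607 213.06632739630507 [[-0.818, -0.356, 0.451, 0.016], [-0.575, 0.499, -0.648, 0.775], [0.006, -0.79, -0.613, 0.834], [0.0, 0.0, 0.0, 1.0]]
{'time': 0.1, 'qpos': array([-1.01439148e+00,  3.85500661e-01,  6.76089775e-03, -4.05025221e-04,
       -1.19399658e+00, -2.58651506e-01]), 'qvel': array([-0.00015261, -0.00284734,  0.00259325,  0.00296427,  0.00118757,
       -0.00170186]), 'effort': array([ 3.15331645e-04, -3.93318343e+01,  1.88930494e+01,  4.19785872e+00,
       -2.52928709e-03,  1.41151557e-07]), 'ee_pos': array([ 0.18323056, -0.59694946,  0.20682216]), 'tcp_rot': array([-2.11635596e-04, -1.48253381e-01,  9.88948916e-01,  9.65170275e-04]), 'contact_force': array([0.3091457 , 0.01211859, 0.14673249]), 'ft_torque': array([-0.02793743,  0.01615374, -0.01240355]), 'grip_force': 0.0, 'finger_gap': 0.08558093730004761} 0.0187
```

View pics/top0.png

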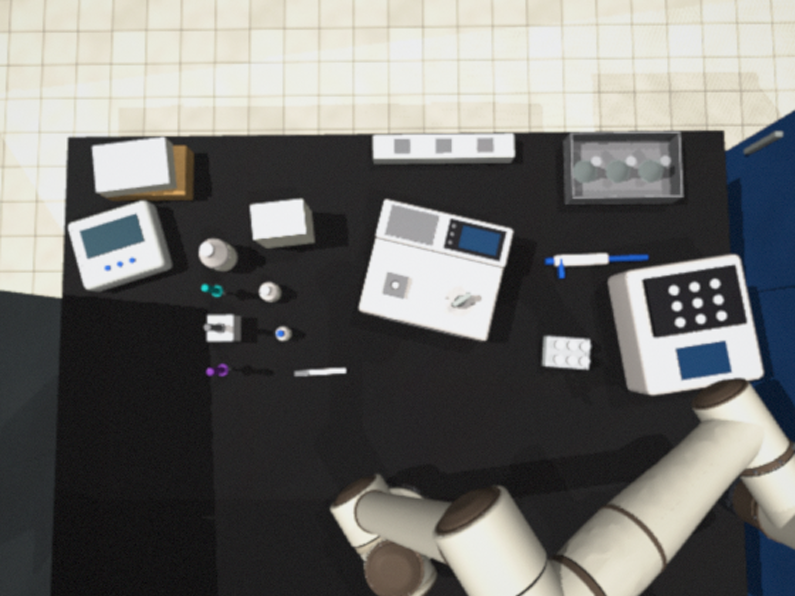

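View pics/side0.png

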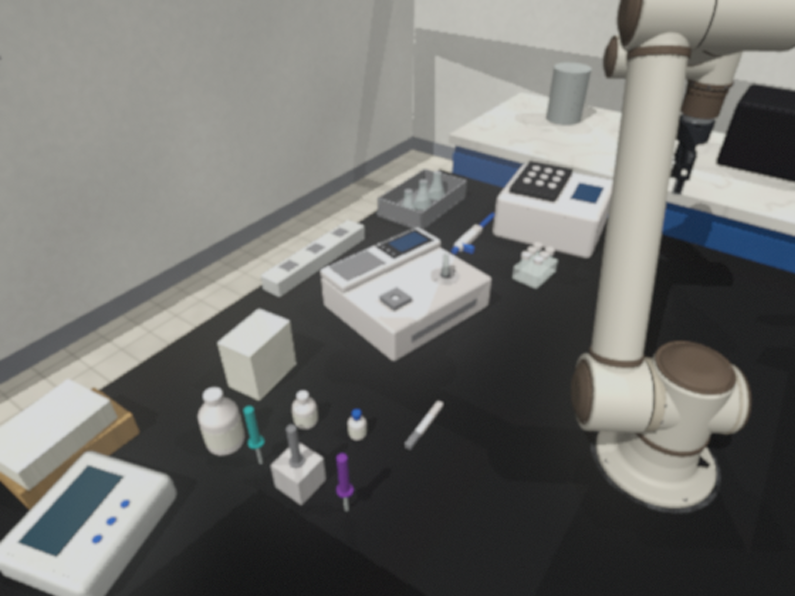

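Three pen-like tools: teal at top-view (212,290), grey in the aluminium block at (222,327), and purple at (218,370). The grey one in the white/aluminium block fits the description. I'll confirm it in a crop and measure.

```bash
python3 - <<'E'
from h import *
t=np.load("top0.npz"); s=np.load("side0.npz")
a=cv2.resize(t["im"][190:275,130:230],(800,680)); 
def c(im,x0,y0,x1,y1,w,h): return cv2.resize(im[y0:y1,x0:x1],(w,h),interpolation=cv2.INTER_CUBIC)
A=c(t["im"],130,190,180,270,375,600); B=c(s["im"],160,280,260,370,425,382)
C=np.zeros((600,800,3),np.uint8); C[:,:375]=A; C[:382,375:]=B; save("c1.png",C)
save("c2.png",c(t["im"],250,135,365,245,627,600))
for u,v in [(279,200),(279,193),(272,201),(320,210),(325,209)]:
    d=t["d"][v,u]; print(u,v,d,world("top",u,v,d).round(4))
# block top & photometer deck points by height
d=t["d"]; V,U=np.mgrid[:420,:560]; p,f,T=P("top")
W=np.stack([(U-p["cx"])/f*d,(V-p["cy"])/f*d,d,np.ones_like(d)],-1)@T.T; np.save("W.npy",W)
for nm,box,lo,hi in [("block",(140,215,175,245),.052,.066),("deck",(245,135,365,245),.088,.1),("bezel",(262,185,295,215),.102,.115),("screw",(305,195,350,225),.125,.16),("styl",(135,215,175,245),.1,.2)]:
    m=np.zeros(d.shape,bool); m[box[1]:box[3],box[0]:box[2]]=1; m&=(W[...,2]>lo)&(W[...,2]<hi)
    q=W[m][:,:3]; r=cv2.minAreaRect(q[:,:2].astype(np.float32)); print(nm,m.sum(),q.mean(0).round(4),np.round(r[0],4),np.round(r[1],4),r[2],np.median(q[:,2]))
E
```

```text
279 200 1.2693422 [ 0.5743 -0.0057  0.1016]
279 193 1.2627237 [ 0.5959 -0.006   0.1098]
272 201 1.2617314 [0.5705 0.0165 0.1091]
320 210 1.2668604 [ 0.5412 -0.1369  0.1002]
325 209 1.225799 [ 0.541  -0.1488  0.1412]
block 289 [0.4786 0.4045 0.0606] [0.479  0.4074] [0.0615 0.0597] 89.5974349975586 0.06076440811203909
deck 4364 [ 0.5617 -0.0853  0.0952] [ 0.5638 -0.0817] [0.2998 0.1738] 76.01697540283203 0.09531184194672804
bezel 227 [ 0.5717 -0.0014  0.1089] [ 0.5805 -0.0036] [0.0498 0.0684] 76.07406616210938 0.10884964111655271
screw 56 [ 0.5352 -0.1464  0.1401] [ 0.5353 -0.1466] [0.0114 0.0457] 31.401416778564453 0.14036366663891064
styl 44 [0.479  0.4048 0.1326] [0.4786 0.4063] [0.0149 0.0147] 52.08790588378906 0.13902023806623176
```

View pics/c1.png

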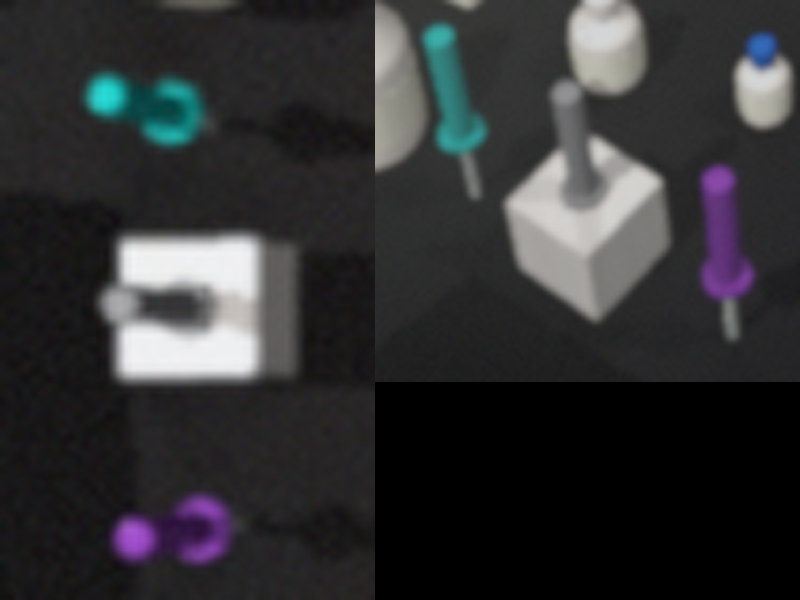

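View pics/c2.png

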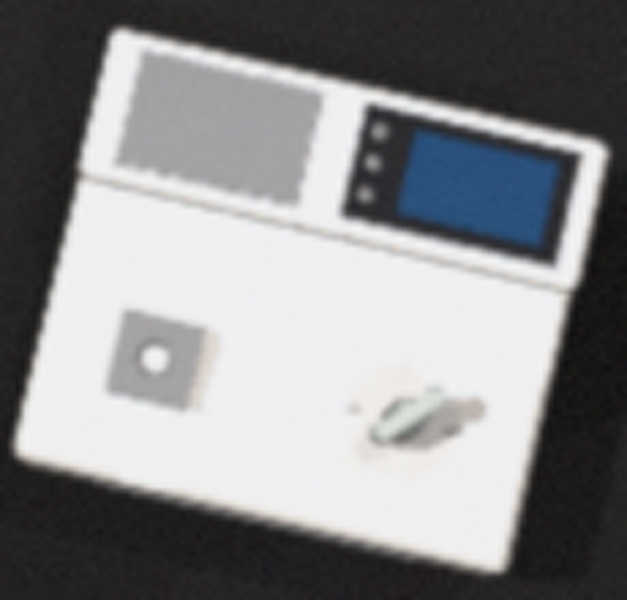

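The crops confirm the grey stylus in the pale block at crop (120–200, 300), about (0.479, 0.406). The button is a white disc in the bezel at crop (155,358), and the screw bar sits at (408,415), about 45° anticlockwise of its marks.
Next I move above the stylus.

{"method": "arm_command", "body": {
  "series": [0, 0, -0.13, 0, 0, 0, -0.13, 0, 0, 0, -0.12, 0, -0.114, 0.103, 0, 0, -0.114, 0.103, 0, 0],
  "gripper": 1,
  "newtons": 40
}}

```text
time: 0.52
ee_pos: [0.2229, -0.5323, 0.3039]
tcp_rot: [0.001, -0.147, 0.989, -0.001]
contact_force: [0.6, 0.7, -0.4]
finger_gap: 0.0857
grip_force: 0.0
```

{"method": "arm_command", "body": {
  "series": [-0.114, 0.103, 0, 0, -0.114, 0.103, 0, 0, -0.114, 0.103, 0, 0, -0.114, 0.103, 0, 0, -0.114, 0.103, 0, 0]
}}

```text
time: 0.93
ee_pos: [0.3215, -0.3647, 0.3025]
tcp_rot: [-0.0, -0.148, 0.989, 0.0]
contact_force: [1.4, 0.1, 0.5]
finger_gap: 0.0854
grip_force: 0.0
```

{"method": "arm_command", "body": {
  "series": [-0.114, 0.103, 0, 0, -0.114, 0.103, 0, 0, -0.114, 0.103, 0, 0, -0.114, 0.103, 0, 0, -0.114, 0.103, 0, 0]
}}

```text
time: 1.35
ee_pos: [0.4199, -0.1998, 0.3027]
tcp_rot: [-0.0, -0.148, 0.989, 0.0]
contact_force: [0.4, -0.7, 0.3]
finger_gap: 0.0855
grip_force: 0.0
```

{"method": "arm_command", "body": {
  "series": [-0.06, 0.15, 0, 0, -0.06, 0.15, 0, 0, -0.06, 0.15, 0, 0, -0.06, 0.15, 0, 0, -0.06, 0.15, 0, 0]
}}

```text
time: 1.77
ee_pos: [0.4357, 0.0014, 0.3027]
tcp_rot: [-0.0, -0.148, 0.989, 0.0]
contact_force: [1.4, -0.5, 0.4]
finger_gap: 0.0856
grip_force: 0.0
```

{"method": "arm_command", "body": {
  "series": [-0.06, 0.15, 0, 0, -0.06, 0.15, 0, 0, -0.06, 0.15, 0, 0, -0.06, 0.15, 0, 0, -0.06, 0.15, 0, 0]
}}

```text
time: 2.18
ee_pos: [0.4524, 0.2028, 0.3026]
tcp_rot: [-0.0, -0.149, 0.989, 0.0]
contact_force: [1.7, -0.2, -0.3]
finger_gap: 0.0849
grip_force: 0.0
```

{"method": "arm_command", "body": {
  "series": [-0.06, 0.15, 0, 0, -0.06, 0.15, 0, 0, -0.06, 0.15, 0, 0, -0.06, 0.15, 0, 0, 0, 0, 0, 0]
}}

```text
time: 2.6
ee_pos: [0.4661, 0.3676, 0.2998]
tcp_rot: [-0.001, -0.151, 0.989, -0.0]
contact_force: [1.0, -0.1, -1.2]
finger_gap: 0.0856
grip_force: 0.0
```

```bash
cat >> h.py <<'E'
from scipy.spatial.transform import Rotation as R
def go(x,y,z):
    s=manip.read_state(); M=R.from_quat(np.array(s["tcp_rot"])[[1,2,3,0]]).as_matrix()
    yaw=np.degrees(np.arctan2(M[1,1],M[0,1])); d=M.T@(np.array([x,y,z])-s["ee_pos"])
    print("t",round(s["time"],2),"pos",s["ee_pos"].round(4),"yaw_y",yaw.round(2),"q",s["qpos"].round(2),"F",s["contact_force"].round(2),"gap",round(s["finger_gap"],4),"grip",s["grip_force"],"\nscaled",(d/.25).round(3)); return M
E
python3 - <<'E'
from h import *
t=np.load("top0.npz")
print("button",atz("top",278.4,200.7,.104), "stylus top px", pix("top",[.479,.406,.145]),pix("side",[.479,.406,.145]))
M=go(.479,.406,.20); print(M.round(3).tolist())
# side-view check of stylus: centroid of points in the block area
s=np.load("side0.npz"); d=s["d"]; V,U=np.mgrid[:420,:560]; p,f,T=P("side")
W=np.stack([(U-p["cx"])/f*d,(V-p["cy"])/f*d,d,np.ones_like(d)],-1)@T.T
m=(abs(W[...,0]-.479)<.04)&(abs(W[...,1]-.406)<.04)&(W[...,2]>.08); q=W[m]; print(m.sum(),q.mean(0),q.max(0))
m=(abs(W[...,0]-.479)<.05)&(abs(W[...,1]-.406)<.05)&(abs(W[...,2]-.06)<.003); print(cv2.minAreaRect(W[m][:,:2].astype(np.float32)))
E
```

```text
button [ 0.5717881  -0.00383968  0.104     ] stylus top px (np.float64(145.90958071331391), np.float64(230.28832796240485)) (np.float64(204.81099014381925), np.float64(301.1568158765661))
t 2.6 pos [0.4661 0.3676 0.2998] yaw_y 107.32 q [ 0.94  0.28  0.09 -0.   -1.38 -2.21] F [ 0.99 -0.14 -1.2 ] gap 0.0856 grip 0.0 
scaled [-0.096  0.132  0.399]
[[-0.955, -0.298, -0.002], [-0.298, 0.955, -0.001], [0.002, -0.001, -1.0]]
164 [0.47614025 0.41021161 0.11904423 1.        ] [0.48668597 0.41574478 0.14706359 1.        ]
((0.4800557792186737, 0.40739724040031433), (0.06124317646026611, 0.06241687759757042), 89.88321685791016)
```

{"method": "arm_command", "body": {
  "series": [-0.048, 0.067, 0, 0, -0.048, 0.067, 0, 0, 0, 0, 0.15, 0, 0, 0, 0.15, 0, 0, 0, 0, 0]
}}

```text
time: 3.02
ee_pos: [0.4753, 0.3976, 0.2183]
tcp_rot: [-0.008, -0.148, 0.989, -0.005]
contact_force: [-1.7, -1.5, -3.7]
finger_gap: 0.0854
grip_force: 0.0
```

```bash
python3 - <<'E'
from h import *
go(.4793,.4068,.101)
im,d=grab("side","s1"); save("s1.png",im,(130,200,290,360),3.75)
for z in(.145,.075): print([round((a-b)*3.75) for a,b in zip(pix("side",[.4793,.4068,z]),(130,200))])
E
```

```text
t 3.02 pos [0.4753 0.3976 0.2183] yaw_y 107.0 q [ 0.96  0.38  0.03 -0.   -1.24 -2.23] F [-1.75 -1.52 -3.72] gap 0.0854 grip 0.0 
scaled [-0.034  0.034  0.469]
[279, 380]
[292, 454]
```

View pics/s1.png

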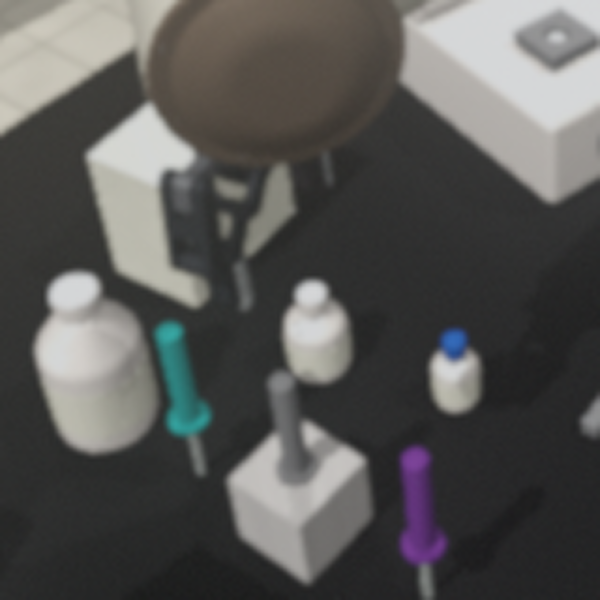

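The view shows the open gripper above the block. The stylus top at (281,378) matches my prediction of (279,380). Let it settle, then descend.

{"method": "arm_command", "body": {
  "series": [0, 0, 0.1, 0, 0, 0, 0.05, 0, 0, 0, 0, 0, 0, 0, 0, 0, 0, 0, 0, 0]
}}

```text
time: 3.48
ee_pos: [0.4808, 0.4018, 0.1932]
tcp_rot: [0.002, -0.149, 0.989, 0.001]
contact_force: [-0.3, 0.3, 0.4]
finger_gap: 0.0856
grip_force: 0.0
```

```bash
python3 - <<'E'
from h import *
go(.4793,.4068,.101)
E
```

```text
t 3.48 pos [0.4808 0.4018 0.1932] yaw_y 107.08 q [ 0.95  0.39 -0.01  0.   -1.16 -2.23] F [-0.27  0.3   0.41] gap 0.0856 grip 0.0 
scaled [0.001 0.02  0.369]
```

{"method": "arm_command", "body": {
  "series": [0, 0.02, 0.09, 0, 0, 0, 0.09, 0, 0, 0, 0.09, 0, 0, 0, 0.09, 0, 0, 0, 0, 0]
}}

```text
time: 3.9
ee_pos: [0.4767, 0.4042, 0.0975]
tcp_rot: [-0.002, -0.148, 0.989, -0.002]
contact_force: [-0.8, -0.6, -0.5]
finger_gap: 0.0858
grip_force: 0.0
```

{"method": "arm_command", "body": {
  "series": [0, 0, 0, 0, 0, 0, 0, 0, 0, 0, 0, 0, 0, 0, 0, 0, 0, 0, 0, 0]
}}

```text
time: 4.32
ee_pos: [0.4785, 0.4062, 0.1018]
tcp_rot: [0.001, -0.148, 0.989, 0.001]
contact_force: [-0.1, -0.5, -0.3]
finger_gap: 0.0855
grip_force: 0.0
```

{"method": "arm_command", "body": {
  "series": [0, 0, 0, 0, 0, 0, 0, 0, 0, 0, 0, 0, 0, 0, 0, 0, 0, 0, 0, 0],
  "gripper": 0,
  "newtons": 40
}}

```text
time: 4.73
ee_pos: [0.478, 0.4056, 0.1002]
tcp_rot: [-0.0, -0.148, 0.989, -0.0]
contact_force: [-0.1, -0.5, 0.3]
finger_gap: 0.0251
grip_force: 0.0
```

{"method": "arm_command", "body": {
  "series": [0, 0, 0, 0, 0, 0, 0, 0, 0, 0, 0, 0, 0, 0, 0, 0, 0, 0, 0, 0]
}}

```text
time: 5.15
ee_pos: [0.4781, 0.4057, 0.1004]
tcp_rot: [0.0, -0.148, 0.989, 0.0]
contact_force: [-0.0, 0.9, 0.4]
finger_gap: 0.0144
grip_force: 39.0
```

```bash
python3 - <<'E'
from h import *
go(.4793,.4068,.101)
im,d=grab("side","s2"); save("s2.png",im,(130,200,290,360),3.75)
E
```

```text
t 5.15 pos [0.4781 0.4057 0.1004] yaw_y 107.06 q [ 0.96  0.48 -0.13  0.   -0.96 -2.23] F [-0.04  0.92  0.37] gap 0.0144 grip 39.01058793067932 
scaled [-0.006  0.003 -0.002]
```

View pics/s2.png

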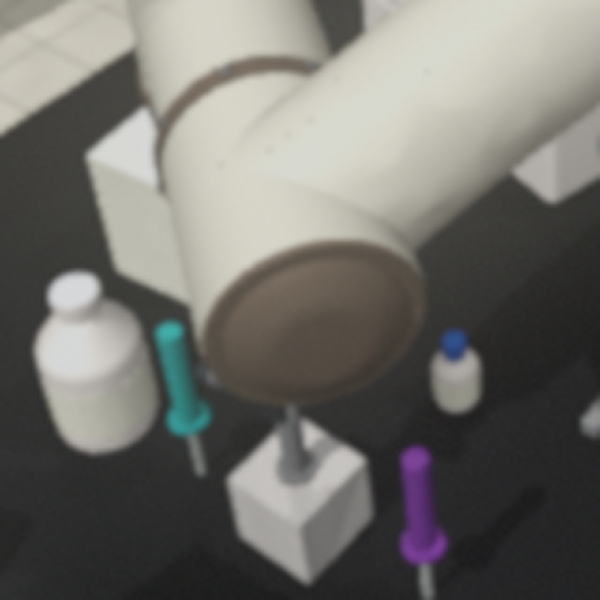

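The gripper holds the stylus's upper handle (39 N) and the stylus stands straight in the block at (292,450). Lift and carry it to the button.

{"method": "arm_command", "body": {
  "series": [0, 0, -0.08, 0, 0, 0, -0.14, 0, 0, 0, -0.16, 0, 0, 0, -0.16, 0, 0, 0, -0.1, 0]
}}

```text
time: 5.62
ee_pos: [0.479, 0.4062, 0.2651]
tcp_rot: [0.002, -0.149, 0.989, 0.002]
contact_force: [1.0, 0.5, -0.1]
finger_gap: 0.0142
grip_force: 39.0
```

{"method": "arm_command", "body": {
  "series": [0.011, -0.14, 0, 0, 0.011, -0.14, 0, 0, 0.011, -0.14, 0, 0, 0.011, -0.14, 0, 0, 0.011, -0.14, 0, 0]
}}

```text
time: 6.03
ee_pos: [0.516, 0.2327, 0.2601]
tcp_rot: [-0.0, -0.149, 0.989, -0.0]
contact_force: [1.1, 0.7, -0.7]
finger_gap: 0.0147
grip_force: 39.1
```

{"method": "arm_command", "body": {
  "series": [0.01, -0.14, 0, 0, 0.01, -0.14, 0, 0, 0.01, -0.14, 0, 0, 0.01, -0.14, 0, 0, 0.01, -0.14, 0, 0]
}}

```text
time: 6.45
ee_pos: [0.5554, 0.0616, 0.2602]
tcp_rot: [-0.0, -0.148, 0.989, 0.0]
contact_force: [0.1, 0.9, -0.2]
finger_gap: 0.0145
grip_force: 39.1
```

{"method": "arm_command", "body": {
  "series": [0.01, -0.14, 0, 0, 0.01, -0.13, 0, 0, 0, 0, 0, 0, 0, 0, 0, 0, 0, 0, 0, 0]
}}

```text
time: 6.87
ee_pos: [0.5704, -0.0027, 0.26]
tcp_rot: [-0.0, -0.148, 0.989, 0.0]
contact_force: [-0.1, 0.8, -1.0]
finger_gap: 0.0146
grip_force: 39.2
```

```bash
python3 - <<'E'
from h import *
go(.572,-.003,.22)
im,d=grab("side","s3"); save("s3.png",im,(220,130,380,250),5)
s=manip.read_state()["ee_pos"]; tip=s-[0,0,.0954]
for X in (tip,[.572,-.003,.104],[.572,-.003,.109]): print([round((a-b)*5) for a,b in zip(pix("side",X),(220,130))])
E
```

```text
t 6.87 pos [ 0.5704 -0.0027  0.26  ] yaw_y 107.02 q [ 0.28  0.26 -0.04 -0.   -1.27 -1.55] F [-0.05  0.76 -1.02] gap 0.0146 grip 39.18776571750641 
scaled [-0.006 -0.003  0.16 ]
[292, 319]
[291, 399]
[291, 392]
```

View pics/s3.png

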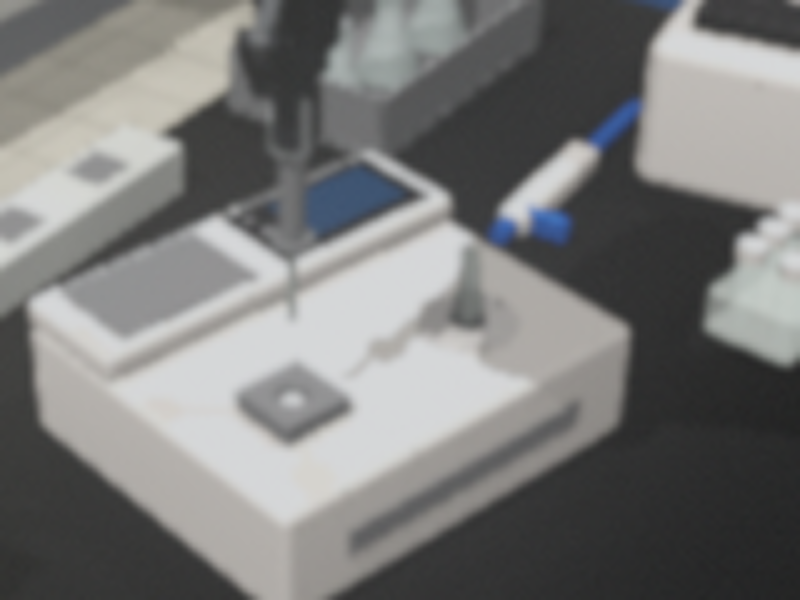

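The tip shows at (292,319) and the button at (293,399), directly below and as predicted. Descend to just above it.

{"method": "arm_command", "body": {
  "series": [-0.006, -0.002, 0.08, 0, 0, 0, 0.08, 0, 0, 0, 0.07, 0, 0, 0, 0, 0, 0, 0, 0, 0]
}}

```text
time: 7.33
ee_pos: [0.572, -0.0018, 0.2026]
tcp_rot: [-0.001, -0.149, 0.989, -0.0]
contact_force: [1.0, 0.2, 0.1]
finger_gap: 0.0144
grip_force: 39.2
```

{"method": "arm_command", "body": {
  "series": [0, 0, 0.008, 0, 0, 0, 0.008, 0, 0, 0, 0.008, 0, 0, 0, 0, 0, 0, 0, 0, 0]
}}

```text
time: 7.75
ee_pos: [0.5728, -0.0025, 0.1977]
tcp_rot: [0.001, -0.148, 0.989, 0.0]
contact_force: [-1.0, 1.5, 1.5]
finger_gap: 0.0144
grip_force: 39.4
```

{"method": "arm_command", "body": {
  "series": [0, 0, 0.006, 0, 0, 0, 0.006, 0, 0, 0, 0, 0, 0, 0, 0, 0, 0, 0, 0, 0]
}}

```text
time: 8.17
ee_pos: [0.5731, -0.0027, 0.1951]
tcp_rot: [0.001, -0.149, 0.989, -0.0]
contact_force: [-0.3, 0.2, 4.5]
finger_gap: 0.0147
grip_force: 39.7
```

{"method": "arm_command", "body": {
  "series": [0, 0, 0.004, 0, 0, 0, 0, 0, 0, 0, 0, 0, 0, 0, 0, 0, 0, 0, 0, 0]
}}

```text
time: 8.58
ee_pos: [0.5736, -0.0027, 0.195]
tcp_rot: [0.002, -0.149, 0.989, -0.0]
contact_force: [-0.0, 0.3, 7.4]
finger_gap: 0.0144
grip_force: 40.1
```

It's bottomed out: 7.4 N and no further travel, held about 0.4 s. Retreat and return to the stand.

{"method": "arm_command", "body": {
  "series": [0, 0, -0.06, 0, 0, 0, -0.12, 0, 0, 0, -0.1, 0, 0, 0, 0, 0, -0.01, 0.13, 0, 0]
}}

```text
time: 9.0
ee_pos: [0.5662, 0.0264, 0.2639]
tcp_rot: [0.001, -0.146, 0.989, -0.0]
contact_force: [0.7, 0.7, -0.0]
finger_gap: 0.0142
grip_force: 39.2
```

{"method": "arm_command", "body": {
  "series": [-0.011, 0.14, 0, 0, -0.011, 0.14, 0, 0, -0.011, 0.14, 0, 0, -0.011, 0.14, 0, 0, -0.011, 0.14, 0, 0]
}}

```text
time: 9.42
ee_pos: [0.5258, 0.2016, 0.2619]
tcp_rot: [-0.001, -0.148, 0.989, -0.0]
contact_force: [0.3, -0.0, -1.0]
finger_gap: 0.0146
grip_force: 39.2
```

{"method": "arm_command", "body": {
  "series": [-0.01, 0.14, 0, 0, -0.01, 0.14, 0, 0, -0.01, 0.14, 0, 0, -0.01, 0.14, 0, 0, -0.01, 0.14, 0, 0]
}}

```text
time: 9.83
ee_pos: [0.4865, 0.3726, 0.2618]
tcp_rot: [-0.001, -0.148, 0.989, -0.0]
contact_force: [0.3, 0.2, -0.5]
finger_gap: 0.0146
grip_force: 39.2
```

{"method": "arm_command", "body": {
  "series": [-0.01, 0.13, 0, 0, 0, 0, 0, 0, 0, 0, 0, 0, 0, 0, 0, 0, 0, 0, 0, 0]
}}

```text
time: 10.25
ee_pos: [0.4805, 0.402, 0.2625]
tcp_rot: [-0.0, -0.148, 0.989, -0.0]
contact_force: [-0.3, 0.6, 0.0]
finger_gap: 0.0142
grip_force: 39.3
```

```bash
python3 - <<'E'
from h import *
go(.4785,.4060,.101)
im,d=grab("side","s4"); save("s4.png",im,(150,230,270,350),5)
s=manip.read_state()["ee_pos"]; tip=s-[0,0,.0954]
for X in (tip,[.4788,.4065,.06]): print([round((a-b)*5) for a,b in zip(pix("side",X),(150,230))])
E
```

```text
t 10.25 pos [0.4805 0.402  0.2625] yaw_y 107.0 q [ 0.95  0.36  0.1   0.   -1.32 -2.23] F [-0.31  0.64  0.04] gap 0.0142 grip 39.26104545593262 
scaled [0.003 0.018 0.646]
[272, 315]
[294, 475]
```

View pics/s4.png

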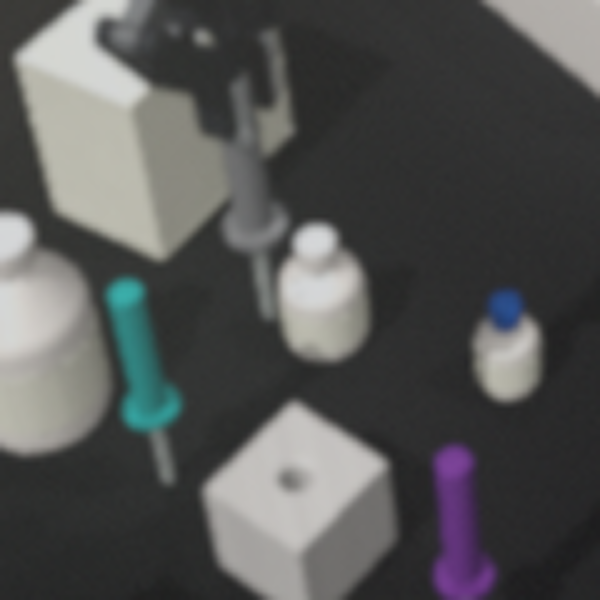

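The stylus hangs with its tip at (268,318), with the empty hole at (295,478) below it. Offsets are within 2 mm.

{"method": "arm_command", "body": {
  "series": [0.005, 0.017, 0.12, 0, 0, 0, 0.12, 0, 0, 0, 0.11, 0, 0, 0, 0, 0, 0, 0, 0, 0]
}}

```text
time: 10.72
ee_pos: [0.4781, 0.4054, 0.1747]
tcp_rot: [-0.001, -0.148, 0.989, -0.001]
contact_force: [-0.2, 0.1, -0.0]
finger_gap: 0.0143
grip_force: 39.3
```

{"method": "arm_command", "body": {
  "series": [0, 0, 0.03, 0, 0, 0, 0.03, 0, 0, 0, 0.03, 0, 0, 0, 0.03, 0, 0, 0, 0.03, 0]
}}

```text
time: 11.13
ee_pos: [0.478, 0.407, 0.1375]
tcp_rot: [0.0, -0.148, 0.989, 0.0]
contact_force: [0.0, -0.7, -0.8]
finger_gap: 0.0142
grip_force: 39.3
```

{"method": "arm_command", "body": {
  "series": [0, 0, 0.03, 0, 0, 0, 0.03, 0, 0, 0, 0.03, 0, 0, 0, 0.03, 0, 0, 0, 0, 0]
}}

```text
time: 11.55
ee_pos: [0.4771, 0.406, 0.1056]
tcp_rot: [-0.001, -0.148, 0.989, -0.001]
contact_force: [0.2, -0.4, -0.8]
finger_gap: 0.0145
grip_force: 39.3
```

```bash
python3 - <<'E'
from h import *
go(.478,.4056,.101)
E
```

```text
t 11.55 pos [0.4771 0.406  0.1056] yaw_y 107.04 q [ 0.96  0.47 -0.12 -0.   -0.98 -2.24] F [ 0.15 -0.42 -0.77] gap 0.0145 grip 39.25674319267273 
scaled [-0.003 -0.003  0.018]
```

{"method": "arm_command", "body": {
  "series": [-0.003, -0.002, 0.008, 0, 0, 0, 0.008, 0, 0, 0, 0, 0, 0, 0, 0, 0, 0, 0, 0, 0]
}}

```text
time: 11.97
ee_pos: [0.479, 0.4068, 0.1042]
tcp_rot: [0.0, -0.148, 0.989, 0.0]
contact_force: [0.7, -1.4, 0.3]
finger_gap: 0.0146
grip_force: 39.3
```

{"method": "arm_command", "body": {
  "series": [0, 0, 0, 0, 0, 0, 0, 0, 0, 0, 0, 0, 0, 0, 0, 0, 0, 0, 0, 0]
}}

```text
time: 12.38
ee_pos: [0.4788, 0.4067, 0.1039]
tcp_rot: [0.0, -0.148, 0.989, 0.0]
contact_force: [0.1, -0.3, -0.9]
finger_gap: 0.0144
grip_force: 39.3
```

{"method": "arm_command", "body": {
  "series": [0, 0, 0, 0, 0, 0, 0, 0, 0, 0, 0, 0, 0, 0, 0, 0, 0, 0, 0, 0],
  "gripper": 1
}}

```text
time: 12.8
ee_pos: [0.4788, 0.4067, 0.1039]
tcp_rot: [0.0, -0.148, 0.989, 0.0]
contact_force: [-0.1, 0.8, 0.4]
finger_gap: 0.0738
grip_force: 0.0
```

{"method": "arm_command", "body": {
  "series": [0, 0, 0, 0, 0, 0, 0, 0, 0, 0, 0, 0, 0, 0, 0, 0, 0, 0, 0, 0]
}}

```text
time: 13.22
ee_pos: [0.4788, 0.4067, 0.1038]
tcp_rot: [0.0, -0.148, 0.989, 0.0]
contact_force: [0.1, 1.1, 0.4]
finger_gap: 0.0859
grip_force: 0.0
```

{"method": "arm_command", "body": {
  "series": [0, 0, -0.06, 0, 0, 0, -0.12, 0, 0, 0, -0.16, 0, 0, 0, -0.16, 0, 0, 0, -0.16, 0]
}}

```text
time: 13.63
ee_pos: [0.4785, 0.4062, 0.2706]
tcp_rot: [-0.0, -0.148, 0.989, -0.0]
contact_force: [0.5, 0.6, 0.0]
finger_gap: 0.0847
grip_force: 0.0
```

```bash
python3 - <<'E'
from h import *
go(.536,-.1468,.20)
im,d=grab("side","s5"); save("s5.png",im,(150,230,270,350),5)
E
```

```text
t 13.63 pos [0.4785 0.4062 0.2706] yaw_y 107.06 q [ 0.96  0.36  0.12  0.   -1.34 -2.23] F [0.5  0.64 0.05] gap 0.0847 grip 0.0 
scaled [ 0.429 -2.182  0.283]
```

View pics/s5.png

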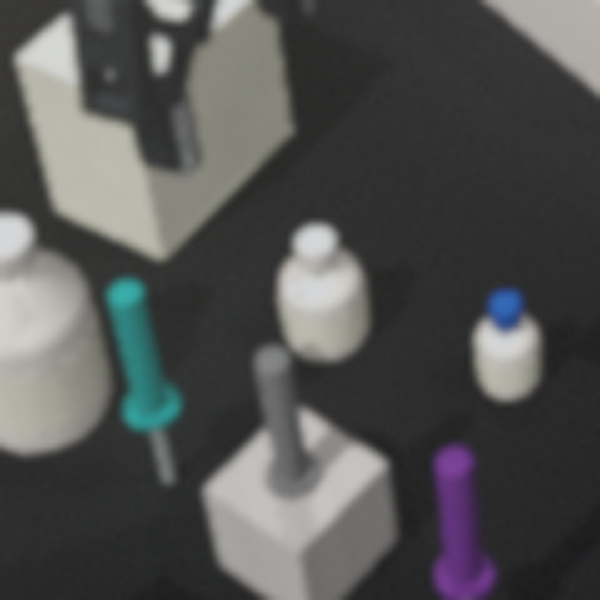

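The stylus stands upright in its stand again, with its top at (273,355). On to the screw: translate, then turn in place.

{"method": "arm_command", "body": {
  "series": [0.031, -0.156, 0, 0, 0.031, -0.156, 0, 0, 0.031, -0.156, 0, 0, 0.031, -0.156, 0, 0, 0.031, -0.156, 0, 0]
}}

```text
time: 14.1
ee_pos: [0.4986, 0.2071, 0.2688]
tcp_rot: [0.0, -0.149, 0.989, 0.0]
contact_force: [1.2, -0.0, 0.4]
finger_gap: 0.0856
grip_force: 0.0
```

{"method": "arm_command", "body": {
  "series": [0.031, -0.156, 0, 0, 0.031, -0.156, 0, 0, 0.031, -0.156, 0, 0, 0.031, -0.156, 0, 0, 0.031, -0.156, 0, 0]
}}

```text
time: 14.52
ee_pos: [0.5188, 0.0092, 0.269]
tcp_rot: [0.0, -0.149, 0.989, 0.0]
contact_force: [0.5, -0.2, 0.1]
finger_gap: 0.0851
grip_force: 0.0
```

{"method": "arm_command", "body": {
  "series": [0.031, -0.156, 0, 0, 0.031, -0.156, 0, 0, 0.031, -0.156, 0, 0, 0.03, -0.15, 0, 0, 0, 0, 0, 0]
}}

```text
time: 14.93
ee_pos: [0.5349, -0.151, 0.2682]
tcp_rot: [-0.0, -0.145, 0.989, -0.001]
contact_force: [-0.2, 0.2, 0.0]
finger_gap: 0.0854
grip_force: 0.0
```

{"method": "arm_command", "body": {
  "series": [0, 0, 0, -0.243, 0, 0, 0, -0.243, 0, 0, 0, -0.243, 0, 0, 0, -0.243, 0, 0, 0, -0.243]
}}

```text
time: 15.35
ee_pos: [0.535, -0.1455, 0.2686]
tcp_rot: [-0.0, -0.44, 0.898, 0.0]
contact_force: [-0.0, -0.9, 0.3]
finger_gap: 0.0854
grip_force: 0.0
```

{"method": "arm_command", "body": {
  "series": [0, 0, 0, -0.243, 0, 0, 0, -0.243, 0, 0, 0, -0.243, 0, 0, 0, -0.243, 0, 0, 0, -0.243]
}}

```text
time: 15.77
ee_pos: [0.535, -0.1454, 0.2686]
tcp_rot: [0.0, -0.689, 0.725, 0.0]
contact_force: [0.8, -0.4, 0.3]
finger_gap: 0.0856
grip_force: 0.0
```

{"method": "arm_command", "body": {
  "series": [0, 0, 0, -0.243, 0, 0, 0, -0.243, 0, 0, 0, -0.243, 0, 0, 0, -0.243, 0, 0, 0, -0.243]
}}

```text
time: 16.18
ee_pos: [0.535, -0.1454, 0.2686]
tcp_rot: [-0.0, 0.874, -0.486, -0.0]
contact_force: [0.8, -0.1, -0.5]
finger_gap: 0.085
grip_force: 0.0
```

{"method": "arm_command", "body": {
  "series": [0, 0, 0, 0, 0, 0, 0, 0, 0, 0, 0, 0, 0, 0, 0, 0, 0, 0, 0, 0]
}}

```text
time: 16.6
ee_pos: [0.535, -0.1456, 0.2688]
tcp_rot: [-0.0, 0.872, -0.489, 0.0]
contact_force: [-0.2, -0.4, 0.2]
finger_gap: 0.0855
grip_force: 0.0
```

```bash
python3 - <<'E'
from h import *
go(.536,-.1468,.111)
im,d=grab("side","s6"); p,f,T=P("side"); V,U=np.mgrid[:420,:560]
W=np.stack([(U-p["cx"])/f*d,(V-p["cy"])/f*d,d,np.ones_like(d)],-1)@T.T
m=(abs(W[...,0]-.536)<.035)&(abs(W[...,1]+.147)<.035)&(W[...,2]>.125)&(W[...,2]<.143); print(m.sum(),W[m].mean(0))
E
```

```text
t 16.6 pos [ 0.535  -0.1456  0.2688] yaw_y -148.58 q [ 0.03  0.23 -0.06 -0.   -1.28  0.52] F [-0.18 -0.41  0.2 ] gap 0.0855 grip 0.0 
scaled [ 0.006 -0.001  0.631]
42 [ 0.53177944 -0.14077364  0.13652263  1.        ]
```

{"method": "arm_command", "body": {
  "series": [0.006, -0.001, 0.15, 0, 0, 0, 0.15, 0, 0, 0, 0.12, 0, 0, 0, 0.12, 0, 0, 0, 0.09, 0]
}}

```text
time: 17.07
ee_pos: [0.5348, -0.1467, 0.1088]
tcp_rot: [0.001, 0.872, -0.489, -0.001]
contact_force: [0.5, -0.6, -0.4]
finger_gap: 0.0855
grip_force: 0.0
```

{"method": "arm_command", "body": {
  "series": [0, 0, 0, 0, 0, 0, 0, 0, 0, 0, 0, 0, 0, 0, 0, 0, 0, 0, 0, 0]
}}

```text
time: 17.48
ee_pos: [0.5373, -0.1468, 0.1132]
tcp_rot: [-0.001, 0.872, -0.489, 0.002]
contact_force: [0.4, -0.8, -0.8]
finger_gap: 0.0853
grip_force: 0.0
```

{"method": "arm_command", "body": {
  "series": [0, 0, 0, 0, 0, 0, 0, 0, 0, 0, 0, 0, 0, 0, 0, 0, 0, 0, 0, 0],
  "gripper": 0,
  "newtons": 40
}}

```text
time: 17.9
ee_pos: [0.536, -0.1468, 0.1114]
tcp_rot: [-0.0, 0.872, -0.489, 0.0]
contact_force: [-0.2, -0.2, 0.1]
finger_gap: 0.0255
grip_force: 0.0
```

{"method": "arm_command", "body": {
  "series": [0, 0, 0, 0, 0, 0, 0, 0, 0, 0, 0, 0, 0, 0, 0, 0, 0, 0, 0, 0]
}}

```text
time: 18.32
ee_pos: [0.536, -0.1468, 0.1115]
tcp_rot: [0.0, 0.872, -0.489, -0.0]
contact_force: [-1.2, 0.0, 2.5]
finger_gap: 0.0105
grip_force: 40.5
```

```bash
python3 - <<'E'
from h import *
go(.536,-.1468,.111); print(manip.read_state()["ft_torque"])
im,d=grab("side","s7"); save("s7.png",im,(280,130,360,190),7)
E
```

```text
t 18.32 pos [ 0.536  -0.1468  0.1115] yaw_y -148.51 q [ 0.02  0.36 -0.3   0.   -0.92  0.53] F [-1.21  0.05  2.48] gap 0.0105 grip 40.4563969373703 
scaled [-0.    -0.     0.002]
[0.03908662 0.28786895 0.02967695]
```

View pics/s7.png

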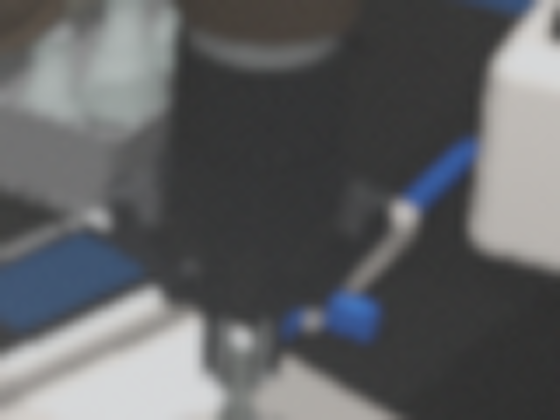

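Gripped on the bar at (240,390): 40 N, gap consistent with 12 mm. Turn clockwise.

{"method": "arm_command", "body": {
  "series": [0, 0, 0, 0.15, 0, 0, 0, 0.15, 0, 0, 0, 0.15, 0, 0, 0, 0.15, 0, 0, 0, 0.15]
}}

```text
time: 18.78
ee_pos: [0.5366, -0.1466, 0.1115]
tcp_rot: [-0.0, 0.765, -0.644, 0.0]
contact_force: [0.1, 0.4, 1.5]
finger_gap: 0.0103
grip_force: 40.4
```

{"method": "arm_command", "body": {
  "series": [0, 0, 0, 0.15, 0, 0, 0, 0.15, 0, 0, 0, 0.15, 0, 0, 0, 0.15, 0, 0, 0, 0]
}}

```text
time: 19.2
ee_pos: [0.5372, -0.1466, 0.1115]
tcp_rot: [0.001, -0.661, 0.75, -0.001]
contact_force: [1.7, 0.9, 0.1]
finger_gap: 0.0104
grip_force: 40.2
```

```bash
python3 - <<'E'
from h import *
go(.536,-.1468,.111); print(manip.read_state()["ft_torque"])
E
```

```text
t 19.2 pos [ 0.5372 -0.1466  0.1115] yaw_y 172.75 q [ 0.02  0.36 -0.3  -0.   -0.91 -0.15] F [1.7  0.94 0.1 ] gap 0.0104 grip 40.242862701416016 
scaled [0.002 0.005 0.002]
[ 0.20597324 -0.52571123 -0.02710003]
```

{"method": "arm_command", "body": {
  "series": [0, 0, 0, 0.08, 0, 0, 0, 0.06, 0, 0, 0, 0.04, 0, 0, 0, 0, 0, 0, 0, 0]
}}

```text
time: 19.62
ee_pos: [0.5373, -0.1466, 0.1115]
tcp_rot: [0.001, -0.628, 0.779, -0.001]
contact_force: [5.0, 1.1, -1.1]
finger_gap: 0.0103
grip_force: 40.1
```

```bash
python3 - <<'E'
from h import *
go(.536,-.1468,.111); print(manip.read_state()["ft_torque"])
E
```

```text
t 19.62 pos [ 0.5373 -0.1466  0.1115] yaw_y 167.74 q [ 0.02  0.36 -0.3  -0.   -0.91 -0.24] F [ 5.03  1.06 -1.06] gap 0.0103 grip 40.08706748485565 
scaled [0.002 0.005 0.002]
[ 0.25613235 -1.22347034  0.04346488]
```

{"method": "arm_command", "body": {
  "series": [0, 0, 0, 0.03, 0, 0, 0, 0.03, 0, 0, 0, 0.03, 0, 0, 0, 0, 0, 0, 0, 0]
}}

```text
time: 20.03
ee_pos: [0.5373, -0.1466, 0.1115]
tcp_rot: [0.001, -0.61, 0.793, -0.001]
contact_force: [4.9, 0.4, -1.7]
finger_gap: 0.0101
grip_force: 40.1
```

```bash
python3 - <<'E'
from h import *
go(.536,-.1468,.111); print(manip.read_state()["ft_torque"])
E
```

```text
t 20.03 pos [ 0.5373 -0.1466  0.1115] yaw_y 165.11 q [ 0.02  0.36 -0.3   0.   -0.91 -0.28] F [ 4.89  0.38 -1.74] gap 0.0101 grip 40.05772948265076 
scaled [0.002 0.005 0.002]
[ 0.28625516 -1.52950628  0.18356025]
```

{"method": "arm_command", "body": {
  "series": [0, 0, 0, 0.03, 0, 0, 0, 0.03, 0, 0, 0, 0.03, 0, 0, 0, 0, 0, 0, 0, 0]
}}

```text
time: 20.45
ee_pos: [0.5373, -0.1467, 0.1115]
tcp_rot: [0.001, -0.592, 0.806, -0.001]
contact_force: [5.2, 0.6, -2.9]
finger_gap: 0.0107
grip_force: 42.7
```

```bash
python3 - <<'E'
from h import *
go(.536,-.1468,.111); print(manip.read_state()["ft_torque"])
E
```

```text
t 20.45 pos [ 0.5373 -0.1467  0.1115] yaw_y 162.65 q [ 0.02  0.36 -0.3   0.   -0.91 -0.33] F [ 5.24  0.65 -2.91] gap 0.0107 grip 42.71233757492155 
scaled [0.002 0.005 0.002]
[ 0.31270739 -1.56763134  0.64127015]
```

Seated: the moment jumped from 0.18 to 0.64 N m at yaw ≈165.5°, matching the photometer's measured axis (166°). Back off a quarter turn, to yaw ≈256°.

{"method": "arm_command", "body": {
  "series": [0, 0, 0, -0.16, 0, 0, 0, -0.16, 0, 0, 0, -0.16, 0, 0, 0, -0.16, 0, 0, 0, -0.16]
}}

```text
time: 20.87
ee_pos: [0.5367, -0.1466, 0.1115]
tcp_rot: [-0.001, 0.741, -0.672, 0.0]
contact_force: [3.7, 1.0, -0.7]
finger_gap: 0.0102
grip_force: 40.4
```

{"method": "arm_command", "body": {
  "series": [0, 0, 0, -0.16, 0, 0, 0, -0.16, 0, 0, 0, -0.16, 0, 0, 0, -0.16, 0, 0, 0, -0.16]
}}

```text
time: 21.28
ee_pos: [0.536, -0.1468, 0.1115]
tcp_rot: [0.0, 0.86, -0.511, -0.0]
contact_force: [2.1, 0.5, 0.3]
finger_gap: 0.0103
grip_force: 40.5
```

{"method": "arm_command", "body": {
  "series": [0, 0, 0, -0.16, 0, 0, 0, -0.16, 0, 0, 0, -0.16, 0, 0, 0, -0.16, 0, 0, 0, -0.16]
}}

```text
time: 21.7
ee_pos: [0.5354, -0.1473, 0.1114]
tcp_rot: [0.001, 0.944, -0.33, -0.001]
contact_force: [1.8, -0.6, 0.2]
finger_gap: 0.0103
grip_force: 40.5
```

{"method": "arm_command", "body": {
  "series": [0, 0, 0, -0.16, 0, 0, 0, -0.16, 0, 0, 0, -0.16, 0, 0, 0, -0.16, 0, 0, 0, -0.07]
}}

```text
time: 22.12
ee_pos: [0.5351, -0.1478, 0.1115]
tcp_rot: [0.001, 0.987, -0.159, -0.001]
contact_force: [2.4, -2.2, -0.4]
finger_gap: 0.0103
grip_force: 40.5
```

{"method": "arm_command", "body": {
  "series": [0, 0, 0, 0, 0, 0, 0, 0, 0, 0, 0, 0, 0, 0, 0, 0, 0, 0, 0, 0]
}}

```text
time: 22.53
ee_pos: [0.5351, -0.1477, 0.1115]
tcp_rot: [0.001, 0.987, -0.16, -0.001]
contact_force: [-0.3, -5.9, 2.4]
finger_gap: 0.0105
grip_force: 40.7
```

```bash
python3 - <<'E'
from h import *
go(.536,-.1468,.111); print(manip.read_state()["ft_torque"])
im,d=grab("side","s8"); save("s8.png",im,s=1.42)
E
```

```text
t 22.53 pos [ 0.5351 -0.1477  0.1115] yaw_y -108.45 q [ 0.02  0.36 -0.3   0.   -0.92  1.22] F [-0.29 -5.92  2.45] gap 0.0105 grip 40.65485715866089 
scaled [ 0.002 -0.004  0.002]
[-1.63307681  0.13450897 -0.02898518]
```

View pics/s8.png

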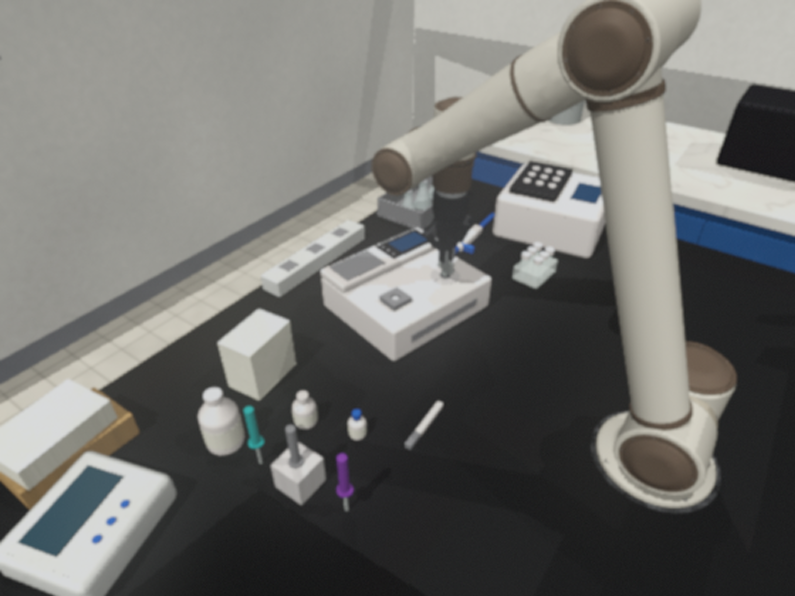

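The scene is undisturbed, the stylus stands in its block at (293,445), and the gripper is on the screw at (447,270). It's about 4° short, so I'll trim.

{"method": "arm_command", "body": {
  "series": [0, 0, 0, -0.08, 0, 0, 0, -0.08, 0, 0, 0, 0, 0, 0, 0, 0, 0, 0, 0, 0]
}}

```text
time: 23.0
ee_pos: [0.5351, -0.1478, 0.1114]
tcp_rot: [0.001, 0.993, -0.121, -0.001]
contact_force: [-0.1, -6.6, 2.4]
finger_gap: 0.0102
grip_force: 40.7
```

{"method": "arm_command", "body": {
  "series": [0, 0, 0, 0, 0, 0, 0, 0, 0, 0, 0, 0, 0, 0, 0, 0, 0, 0, 0, 0]
}}

```text
time: 23.42
ee_pos: [0.5351, -0.1478, 0.1114]
tcp_rot: [0.001, 0.993, -0.121, -0.001]
contact_force: [-0.6, -5.4, 2.0]
finger_gap: 0.0104
grip_force: 40.7
```

```bash
python3 - <<'E'
from h import *
go(.536,-.1468,.111); print(job.sign_off())
E
```

```text
t 23.42 pos [ 0.5351 -0.1478  0.1114] yaw_y -103.87 q [ 0.02  0.36 -0.3   0.   -0.92  1.3 ] F [-0.62 -5.43  2.03] gap 0.0104 grip 40.65743923187256 
scaled [ 0.003 -0.005  0.002]
the job is handed in; nothing more can be done
None
```

The job is handed in, with no verdict returned: I pressed the button right down with the stylus and stood the stylus back in its stand; the thumbscrew was seated, backed off about a quarter turn by gripper angle, and is still held at about 40 N.

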